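# Snap the matching lid onto the clip tub

### The job

Close the open round tub of paper clamps on the desk: take the larger, blue lid by its bar handle, set it on the tub and press it down until it snaps in all the way round and lies flush on the rim. Leave the smaller orange lid where it is, and let go of the blue lid with the tub standing upright on the desk.

Things in the scene. Friction and masses are not known exactly. Their poses are not given: they have to be found in the camera images.
- tub: Round white open tub, blue band round its rim, two black clamps inside; loose on a smooth foot, about 0.45 kg. 100 mm across at the rim (105 over the band), 86 at the foot, 55 mm tall, mouth 92 mm. Origin: centre of the underside, z up.
- tub_rim (a point): Centre of the tub's mouth, level with the rim, z up. Four sprung catches stand 4.5 mm into the mouth. The blue lid set here centres itself and rests on them, disc 11 mm above the rim; a straight push of about 8 N (15 N if off-centre) snaps it in, disc on the rim, lid's origin 24 mm below this point; it then stays.
- blue_lid: The lid that fits: blue, handle up, 60 g. From the bottom: plug 24 mm tall, tapered from 64 up to 87 mm across; disc 108 mm across, 4 mm thick, top at z = 28 mm; upright bar handle in the middle, 56 mm long along lid x, 18 mm thick along y, 28 mm tall, top at z = 56 mm. Origin: centre of the plug's underside, z up. Round: any yaw fits.
- orange_lid: Lid of another, smaller tub, to be left alone: orange, same form, height and handle; disc 82 mm across, plug 39 to 62 mm. Origin: centre of the plug's underside, z up.
Mind the look-alikes: they are no part of the job. Several things have the shape of the blue_lid; the one meant has the colours described above.

How it is judged:
At the end, for the whole second after the job is handed in: The blue lid is snapped into the tub: its disc within 4 mm of the rim, centred within 10 mm and level with it within 0.1 rad; the tub stands upright on the desk (within 0.15 rad), both at rest and released; the orange lid is within 40 mm of where it started (z of blue_lid in the frame of tub between 0.026 and 0.035 m and horizontal distance between blue_lid and tub below 0.01 m and angle between the z axis of blue_lid and the z axis of tub, either way round below 0.1 rad and angle between tub's own z axis and vertical below 0.15 rad and height (world z) of tub below 0.01 m and linear speed of each of tub, blue_lid below 0.02 m/s and distance of orange_lid from where it was at the start of the episode below 0.04 m); the robot touches nothing.
It fails at once if the orange lid is lifted or pushed more than 60 mm from its place (distance of orange_lid from where it was at the start of the episode above 0.06 m).
It also fails if it takes over 32 s, if anything falls off the work surface, if the arm or the gripper's body presses on something with over 40 N, if the wrist force passes 120 N, or if a joint passes its speed limit or range.

### The arm

A 6-joint arm with a two-finger parallel gripper is mounted at the origin on a cart in front of the work surface, level with it; the furniture and walls round the work are solid. World frame = base frame: x ahead of the robot, y to its left, z up, the work surface at z = 0. Lengths are in m, angles in rad, forces in N, time in s.
With the tool pointing down it reaches from about 0.275 to 0.775 m from the base axis. Payload 14.6 kg.
Tool frame: the origin (TCP) lies midway between the tips of the shut fingers; the grasp point (between the pads) lies 19 mm behind it; z points along the fingers, y is the line along which they close (so a half turn about z gives the same grasp; the last joint's range is limited). The gripper opens to 85 mm and grips with 20 to 120 N. Pads are 22 mm wide; open, the fingers measure 114 mm over their backs; the gripper's body (76 mm by 85 mm) begins 54 mm behind the grasp point. The pads swing forward as they close: fully open they stand 13 mm farther back than shut.
Start: joints at [1.067, 0.263, -0.048, 1.259, 0, 1.415], TCP at [0.179, 0.493, 0.231] pointing down, gripper open.
Joint ranges: [-2.65, 2.65], [-0.89, 1.7], [-1.18, 1.37], [-2.13, 2.11], [-1.35, 1.29], [-3.14, 3.14]. Speed limits (rad/s): [1.89, 1.89, 2.57, 2.79, 3.14, 3.14].

### API

Orientations are given as a unit quaternion [w, x, y, z].
In Python, from bench import manip gives the robot as it stands. The module is installed in compiled form; this text tells all that it offers.
- The arm moves only by the shell command python3 -m jog 'ROWS' [OPENING] [FORCE]. ROWS is text: rows parted by semicolons, each of 6 numbers parted by spaces: the shift along the tool's x, y, z scaled (see below), then the turn, a rotation vector about the tool's x, y, z scaled (see below). A call has exactly 10 rows; each row shifts and turns the commanded pose from where the row before left it, along the tool's axes as they then stand; what a row does not reach is not made up. The controller multiplies each number of a shift by 0.04 m and each number of a turn by 180 degrees. A row lasts 1/10 s, in which the tool goes at most 50 mm and 8.59 degrees, less where a joint would pass 70% of its speed; a pose out of reach is approached as far as the arm can. A call with a number of a shift or a turn outside -1 to 1 is refused whole. A call with a gripper value outside its range is refused whole. OPENING is the opening, from -1 (shut) to 1 (fully open), set as the call begins (- or left out, the last holds). The fingers move at their own pace and stop on an object; FORCE is the grip in N (left out, the last holds). Time passes only in rows, so rows that do not move let the fingers close, or fill a call up. It gives the time, the measured TCP pose, the force, the opening and the grip force at its end, in the units of the state.
- manip.state(): the state, without advancing time (a new reading comes with each control period).
- manip.camera(name): name is "side" or "top" or "wrist"; returns the picture (384x512x3 uint8, red, green, blue); there is no depth.
- manip.camera_info(name): a dict with "fx", "fy", "cx", "cy" (pixels), "rvec" (rotation vector, rad) and "tvec" (3), from world to camera coordinates, as OpenCV has them. Camera axes: x right, y down, z forward; pixel columns grow to the right and rows downward; lengths in m; the calibration is good to about 2 mm. A picture is of the moment at which its call begins: read the wrist's pose just before it. camera_info takes no time and is no camera call; for the wrist camera it gives the pose at the moment of the call.
- manip.sign_off(): hands the job in; it is judged then, once.
The state is a dict: "time": time; "qpos": joint angles; "joint_velocities": joint speeds; "effort": joint torques, N m; "position": TCP position; "tool_rot": TCP orientation; "wrist_force": force on the tool from outside, world axes, zero at the start; "ft_torque": the same for the moment, N m; "grip_width": opening from 0.0 (shut) to 1.0 (fully open); "grip_force": force on a finger pad.
Only numpy, scipy, OpenCV 4.12 (cv2) and the standard library are available. Lean on these libraries where they do the work, as an engineer would, in place of code of your own. Each camera call takes 0.05 s, during which the arm holds its last target. There are 200 camera calls.

## Working session

There is one attempt and no reset: what is moved stays moved. The work goes in short steps, Python scripts to look and compute and a shell command to move; the robot and the scene stay as the last step left them, time stands still between calls to the robot, and variables do not carry over. Pictures are saved under pics/ and viewed, at most 10 in all, crops included, and the job is handed in when it is done.

```bash
mkdir -p pics
cat > h.py <<'E'
from bench import manip
import cv2, numpy as np
from scipy.spatial.transform import Rotation as R
def cam(n):
    i=manip.camera_info(n); im=manip.camera(n); return im[:,:,::-1].copy(), i
def ray(i,uv,z):
    M=R.from_rotvec(np.ravel(i['rvec'])).as_matrix(); c=-M.T@np.ravel(i['tvec'])
    d=M.T@np.array([(uv[0]-i['cx'])/i['fx'],(uv[1]-i['cy'])/i['fy'],1]); return c+d*(z-c[2])/d[2]
E
python3 - <<'E'
from h import *
s=manip.state();print(s['position'],s['tool_rot'],s['time'])
a,i=cam('top');b,j=cam('side');cv2.imwrite('pics/top.png',a);cv2.imwrite('pics/side.png',b)
np.save('top.npy',a)
E
```

```text
[0.1793087  0.49314568 0.23082773] [-1.61158798e-04  1.73523795e-01  9.84829536e-01 -5.01602390e-04] 0.0
```

View pics/top.png

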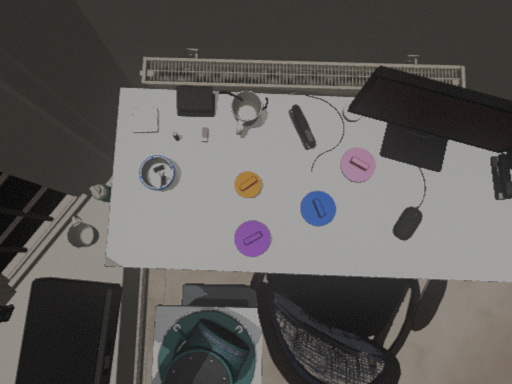

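View pics/side.png

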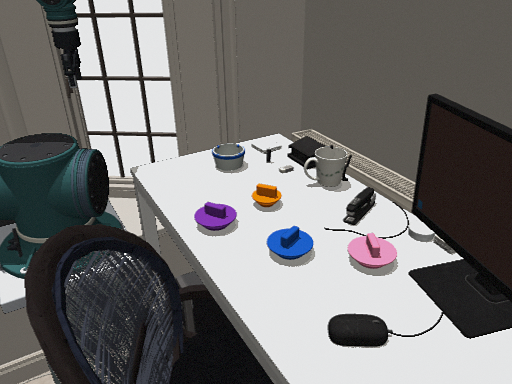

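The top view shows four full-size or similar lids: blue (318,208), purple (252,238), pink (358,165) and the small orange one (248,185). The tub is at (157,173). Blue (318,208) is the one meant, since it is the only blue lid and its disc is large. Next I measure and take a crop to confirm.

Run:
```python
from h import *
a=np.load('top.npy'); i=manip.camera_info('top'); hsv=cv2.cvtColor(a,cv2.COLOR_BGR2HSV)
m=cv2.inRange(hsv,(100,120,40),(122,255,255))
n,l,st,c=cv2.connectedComponentsWithStats(m)
for k in range(1,n):
    if st[k,4]>40:
        ps=np.argwhere(l==k)[:,::-1].astype(np.int32); e=cv2.minEnclosingCircle(ps)
        z=.028 if st[k,4]>600 else .052
        p=ray(i,e[0],z); q=ray(i,(e[0][0]+e[1],e[0][1]),z)
        print(st[k],e,p,'diam',2*np.linalg.norm(q-p))
# handle of blue
sub=cv2.resize(a[185:232,290:345],None,fx=8,fy=8,interpolation=cv2.INTER_CUBIC)
t=cv2.resize(a[150:197,130:185],None,fx=8,fy=8,interpolation=cv2.INTER_CUBIC)
cv2.imwrite('pics/crop.png',np.hstack([sub,t])[:, :800])
print(i['fx'],ray(i,(248,185),.028))
```

```text
[301 192  35  34 909] ((317.7629699707031, 208.09861755371094), 17.341678619384766) [ 0.45090919 -0.31754376  0.028     ] diam 0.10464051403060073
418.4415570833808 [ 0.51542572 -0.10568234  0.028     ]
```

View pics/crop.png

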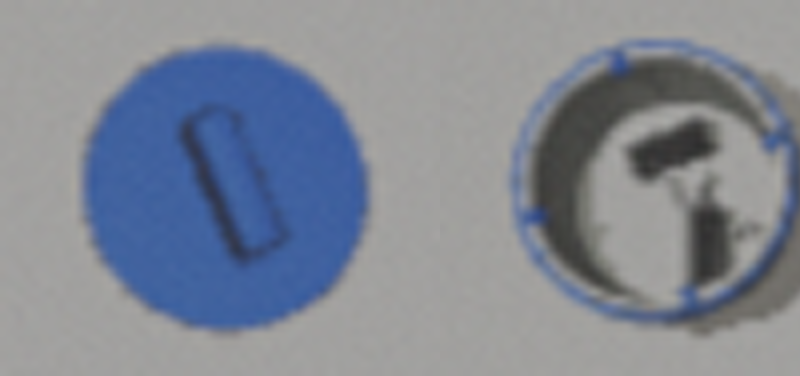

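The crop confirms it: a blue lid with handle up, whose handle axis runs (219,112)→(266,247) in the crop, i.e. yaw about 19°. The tub, with its blue band and four catches, is centred at about (156.9,172.6). I rotate by -39° about tool z and travel 0.855 m along tool -y.

```bash
python3 -m jog '0 0 0 0 0 -0.0436;0 0 0 0 0 -0.0436;0 0 0 0 0 -0.0436;0 0 0 0 0 -0.0436;0 0 0 0 0 -0.0436;0 -1 0 0 0 0;0 -1 0 0 0 0;0 -1 0 0 0 0;0 -1 0 0 0 0;0 -1 0 0 0 0' 1
python3 -m jog '0 -1 0 0 0 0;0 -1 0 0 0 0;0 -1 0 0 0 0;0 -1 0 0 0 0;0 -1 0 0 0 0;0 -1 0 0 0 0;0 -1 0 0 0 0;0 -1 0 0 0 0;0 -1 0 0 0 0;0 -1 0 0 0 0'
python3 - <<'E'
from h import *
i=manip.camera_info('top'); print('tub',ray(i,(156.9,172.6),.052)); s=manip.state()
r=R.from_quat(s['tool_rot'],scalar_first=True).as_matrix(); print(s['position'],r, r.T@(np.array([.451,-.3175,.18])-s['position'])/.04)
E
```

```text
time: 1.1
position: [0.2454, 0.3031, 0.2311]
tool_rot: [-0.0, -0.168, 0.986, -0.0]
wrist_force: [0.9, 0.5, 0.2]
grip_width: 0.996
grip_force: 0.0
time: 2.1
position: [0.3773, -0.0748, 0.2312]
tool_rot: [-0.0, -0.167, 0.986, 0.0]
wrist_force: [0.9, 1.1, 0.0]
grip_width: 0.998
grip_force: 0.0
tub [0.5410755  0.16635479 0.052     ]
[ 0.37732352 -0.07481251  0.23120478] [[-9.44233029e-01 -3.29277978e-01 -2.59147748e-05]
 [-3.29277979e-01  9.44233020e-01  1.31200150e-04]
 [-1.87317341e-05  1.32416680e-04 -9.99999991e-01]] [ 0.25862095 -6.335509    1.27927575]
```

```bash
python3 -m jog '0.05 -1 0.1 0 0 0;0.05 -1 0.1 0 0 0;0.05 -1 0.1 0 0 0;0.05 -1 0.1 0 0 0;0.05 -1 0.1 0 0 0;0 -0.8 0 0 0 0;0 -0.5 0 0 0 0;0 0 0 0 0 0;0 0 0 0 0 0;0 0 0 0 0 0'
python3 - <<'E'
from h import *
a,i=cam('wrist');s=manip.state();cv2.imwrite('pics/w1.png',a)
m=cv2.inRange(cv2.cvtColor(a,cv2.COLOR_BGR2HSV),(100,120,30),(122,255,255))
n,l,st,c=cv2.connectedComponentsWithStats(m);k=1+st[1:,4].argmax()
ps=np.argwhere(l==k)[:,::-1].astype(np.int32);h=cv2.convexHull(ps)
w=np.array([ray(i,p,.028)[:2] for p in h[:,0]],np.float32)
print(st[k],cv2.minEnclosingCircle(w),cv2.fitEllipse(w),s['position'])
E
```

```text
time: 3.1
position: [0.4507, -0.3134, 0.2113]
tool_rot: [-0.0, -0.167, 0.986, 0.0]
wrist_force: [0.3, 0.6, -0.4]
grip_width: 0.999
grip_force: 0.0
[ 217  124   85   84 5622] ((0.4477764964103699, -0.317521333694458), 0.05269356817007065) ((0.4477747678756714, -0.3173690140247345), (0.10424536466598511, 0.10490775853395462), 122.26085662841797) [ 0.45072355 -0.3133344   0.21144924]
```

View pics/w1.png

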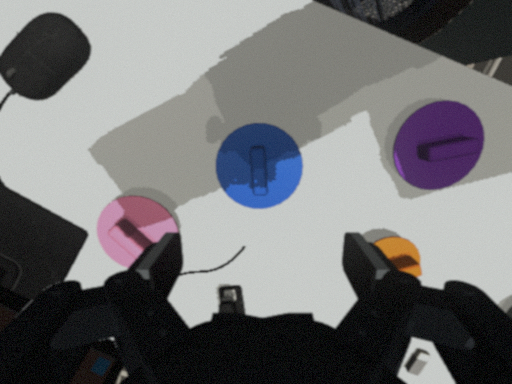

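The wrist view shows the blue lid under the gripper at (259,166), with its handle vertical in the image, parallel to the pads. The pink lid at (138,230) is clear of the fingers. Now I descend, then grip.

```bash
python3 -m jog '0.04 -0.04 0.9 0 0 0;0.035 -0.04 0.9 0 0 0;0 0 0.9 0 0 0;0 0 0.8 0 0 0;0 0 0.6 0 0 0;0 0 0.36 0 0 0;0 0 0 0 0 0;0 0 0 0 0 0;0 0 0 0 0 0;0 0 0 0 0 0' 1
python3 -m jog '0 0 0 0 0 0;0 0 0 0 0 0;0 0 0 0 0 0;0 0 0 0 0 0;0 0 0 0 0 0;0 0 0 0 0 0;0 0 0 0 0 0;0 0 0 0 0 0;0 0 0 0 0 0;0 0 0 0 0 0' -1 60
```

```text
time: 4.15
position: [0.4496, -0.3185, 0.0339]
tool_rot: [0.0, -0.167, 0.986, -0.001]
wrist_force: [-0.4, 0.2, 0.6]
grip_width: 1.001
grip_force: 0.0
time: 5.15
position: [0.4494, -0.3184, 0.0331]
tool_rot: [0.0, -0.167, 0.986, -0.0]
wrist_force: [-0.5, 0.3, 5.3]
grip_width: 0.201
grip_force: 57.7
```

```bash
python3 -m jog '0 0 -0.5 0 0 0;0 0 -1 0 0 0;0 0 -1 0 0 0;0 0 -1 0 0 0;-0.26 0.45 -0.3 0 0 0;-0.52 0.9 0 0 0 0;-0.52 0.9 0 0 0 0;-0.52 0.9 0 0 0 0;-0.52 0.9 0 0 0 0;-0.52 0.9 0 0 0 0'
python3 -m jog '-0.52 0.9 0 0 0 0;-0.52 0.9 0 0 0 0;-0.52 0.9 0 0 0 0;-0.26 0.45 0 0 0 0;0 0 0 0 0 0;0 0 0 0 0 0;0 0 0 0 0 0;0 0 0 0 0 0;0 0 0 0 0 0;0 0 0 0 0 0'
python3 - <<'E'
from h import *
a,i=cam('wrist');s=manip.state();b,_=cam('side');cv2.imwrite('pics/w2.png',np.hstack([cv2.resize(a,(400,300)),cv2.resize(b,(400,300))]));np.save('w2.npy',a)
np.save('w2i.npy',i,allow_pickle=True)
m=cv2.inRange(cv2.cvtColor(a,cv2.COLOR_BGR2HSV),(100,70,30),(125,255,255))
n,l,st,c=cv2.connectedComponentsWithStats(m)
for k in range(1,n):
    if st[k,4]>60:print(st[k],c[k])
E
```

```text
time: 6.15
position: [0.4917, -0.0919, 0.1847]
tool_rot: [-0.0, -0.167, 0.986, 0.0]
wrist_force: [1.3, -0.9, -0.5]
grip_width: 0.198
grip_force: 57.2
time: 7.15
position: [0.5191, 0.0489, 0.1849]
tool_rot: [0.0, -0.167, 0.986, -0.0]
wrist_force: [0.2, -0.6, -0.3]
grip_width: 0.199
grip_force: 57.2
[  174   142   230   166 18904] [265.02740161 213.56168007]
```

View pics/w2.png

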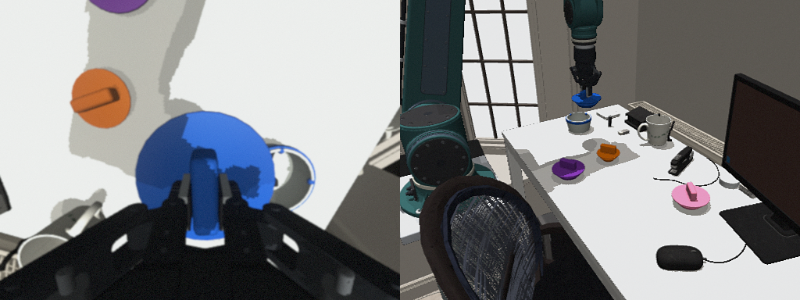

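The left half shows the blue lid held level, disc from (136,·) to (275,·), with the tub partly hidden behind it at (290,178). The side view agrees. I now fit the lid's offset in the hand and refine the tub position from its visible outer band arc.

Run:
```python
from h import *
from scipy.optimize import least_squares as LS
a=np.load('w2.npy');i=np.load('w2i.npy',allow_pickle=True).item();s=manip.state();P=s['position']
r=R.from_quat(s['tool_rot'],scalar_first=True).as_matrix()
m=cv2.inRange(cv2.cvtColor(a,cv2.COLOR_BGR2HSV),(100,70,30),(125,255,255))
def fit(pts,z,rad,c0):
    w=np.array([ray(i,p,z)[:2] for p in pts]);f=LS(lambda c:np.linalg.norm(w-c,axis=1)-rad,c0,loss='soft_l1',f_scale=.001)
    return f.x,np.abs(f.fun).mean(),len(w)
# lid: topmost blue in columns 180..340, at disc top
L=[(u,np.argmax(m[:,u]>0)) for u in range(182,336)]
c,e,n=fit(L,P[2]-.005,.054,P[:2]);d=r.T@np.array([*(c-P[:2]),0]);print('lid-TCP tool',d,e,n)
# tub: outermost (rightmost) blue per row right of col 365
T=[(np.max(np.nonzero(m[v])),v) for v in range(185,270) if m[v,362:].any()]
T=[t for t in T if t[0]>375];print(T[::6])
c2,e,n=fit(T,.05,.0525,(.541,.166));print('tub',c2,e,n)
b,j=cam('top');g=cv2.cvtColor(b,cv2.COLOR_BGR2HSV);M=cv2.inRange(g,(95,50,30),(125,255,255))[150:200,130:190]
ps=np.argwhere(M)[:,::-1].astype(np.int32)+[130,150]
ps=ps[np.hypot(*(ps-[157,172.6]).T)<22]
cc=cv2.minEnclosingCircle(ps.astype(np.int32));print(cc,ray(j,cc[0],.048))
for t in (c2,ray(j,cc[0],.048)[:2]):print((r.T@np.array([*(t-c),0]))/.04)
print(P)
```

```text
lid-TCP tool [ 2.09898532e-04  1.18956086e-03 -6.12668300e-08] 0.00019546559248713097 154
[(np.int64(376), 189), (np.int64(386), 195), (np.int64(393), 201), (np.int64(397), 207), (np.int64(400), 213), (np.int64(402), 219), (np.int64(403), 225), (np.int64(402), 231), (np.int64(400), 240)]
tub [0.54077959 0.16876316] 0.0002754889825241786 52
((176.5, 177.0), 5.2202534675598145) [0.5301758  0.10816308 0.048     ]
[-1.50315776e+00  2.61659100e+00 -7.75909043e-05]
[-7.53868512e-01  1.27343337e+00 -3.71122927e-05]
[0.51907047 0.04908196 0.18489126]
```

The two tub estimates agree within 2.5 mm, so I move over the tub and down to just above the catches.

```bash
python3 -m jog '-0.3 0.5 0 0 0 0;-0.5 0.9 0 0 0 0;-0.45 0.8 0 0 0 0;-0.23 0.38 0 0 0 0;0 0 0 0 0 0;0 0 0.6 0 0 0;0 0 0.7 0 0 0;0 0 0.5 0 0 0;0 0 0.3 0 0 0;0 0 0 0 0 0'
python3 -m jog '0 0 0.2 0 0 0;0 0 0.1 0 0 0;0 0 0.1 0 0 0;0 0 0.1 0 0 0;0 0 0 0 0 0;0 0 0 0 0 0;0 0 0 0 0 0;0 0 0 0 0 0;0 0 0 0 0 0;0 0 0 0 0 0'
python3 - <<'E'
from h import *
s=manip.state();print(s['position'],s['wrist_force'])
b,_=cam('side');t,_=cam('top');cv2.imwrite('pics/s3.png',np.hstack([cv2.resize(b[70:190,180:300],(400,400)),cv2.resize(t[130:220,110:200],(400,400))]))
E
```

```text
time: 8.3
position: [0.5402, 0.1656, 0.0998]
tool_rot: [-0.001, -0.167, 0.986, -0.0]
wrist_force: [0.7, 0.2, -0.1]
grip_width: 0.193
grip_force: 57.2
time: 9.3
position: [0.541, 0.1663, 0.081]
tool_rot: [0.0, -0.167, 0.986, -0.0]
wrist_force: [0.6, 0.1, -0.6]
grip_width: 0.199
grip_force: 57.2
[0.54097823 0.16630433 0.08095221] [ 0.62134014  0.13113169 -0.62831596]
```

View pics/s3.png

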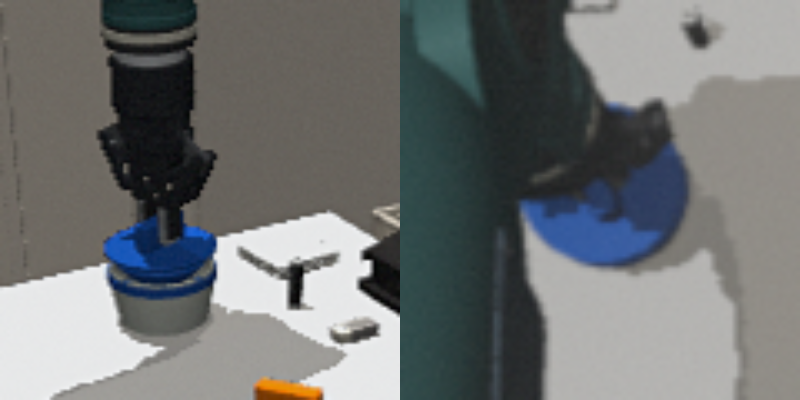

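The side crop shows the lid centred and level in the tub mouth at (160,250), just above the rim, with no contact force yet. I press down in small steps.

```bash
python3 -m jog '0 0 0.05 0 0 0;0 0 0.05 0 0 0;0 0 0.05 0 0 0;0 0 0.05 0 0 0;0 0 0 0 0 0;0 0 0 0 0 0;0 0 0 0 0 0;0 0 0 0 0 0;0 0 0 0 0 0;0 0 0 0 0 0'
python3 -m jog '0 0 0.05 0 0 0;0 0 0.05 0 0 0;0 0 0.05 0 0 0;0 0 0.05 0 0 0;0 0 0.03 0 0 0;0 0 0 0 0 0;0 0 0 0 0 0;0 0 0 0 0 0;0 0 0 0 0 0;0 0 0 0 0 0'
```

```text
time: 10.4
position: [0.541, 0.1663, 0.0729]
tool_rot: [0.0, -0.167, 0.986, 0.0]
wrist_force: [1.6, 0.8, 2.1]
grip_width: 0.195
grip_force: 57.6
time: 11.4
position: [0.5413, 0.1664, 0.0647]
tool_rot: [0.001, -0.167, 0.986, -0.0]
wrist_force: [-4.1, 0.3, 16.4]
grip_width: 0.196
grip_force: 62.7
```

```bash
python3 -m jog '0 0 0.03 0 0 0;0 0 0.03 0 0 0;0 0 0.03 0 0 0;0 0 0 0 0 0;0 0 0 0 0 0;0 0 0 0 0 0;0 0 0 0 0 0;0 0 0 0 0 0;0 0 0 0 0 0;0 0 0 0 0 0'
python3 - <<'E'
from h import *
b,_=cam('side');cv2.imwrite('pics/s4.png',cv2.resize(b[110:180,195:275],(640,560),interpolation=cv2.INTER_CUBIC))
E
```

```text
time: 12.4
position: [0.5431, 0.1667, 0.0641]
tool_rot: [0.003, -0.167, 0.986, 0.0]
wrist_force: [-11.0, -0.4, 56.5]
grip_width: 0.201
grip_force: 68.2
```

View pics/s4.png

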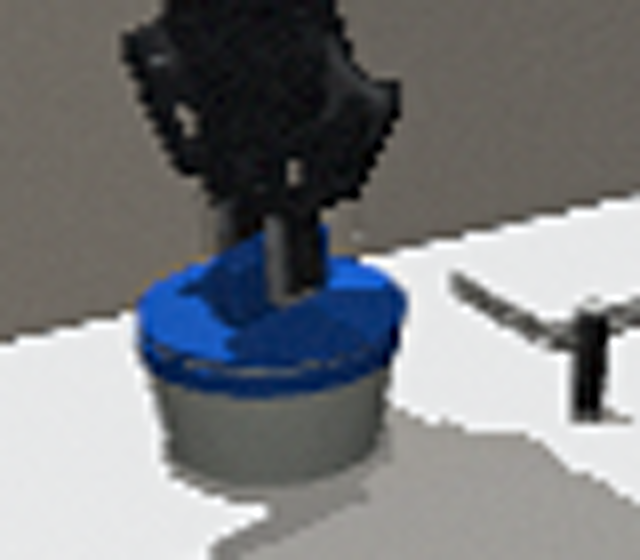

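The disc lies flush on the band all round (edge near (270,365)), and the force rose sharply, so the lid has bottomed out. I relax the push, release and rise.

```bash
python3 -m jog '0 0 -0.05 0 0 0;0 0 -0.04 0 0 0;0 0 0 0 0 0;0 0 0 0 0 0;0 0 0 0 0 0;0 0 0 0 0 0;0 0 0 0 0 0;0 0 0 0 0 0;0 0 0 0 0 0;0 0 0 0 0 0'
python3 -m jog '0 0 0 0 0 0;0 0 0 0 0 0;0 0 0 0 0 0;0 0 0 0 0 0;0 0 0 0 0 0;0 0 0 0 0 0;0 0 0 0 0 0;0 0 0 0 0 0;0 0 0 0 0 0;0 0 0 0 0 0' 1
python3 -m jog '0 0 -0.4 0 0 0;0 0 -0.8 0 0 0;0 0 -0.9 0 0 0;0 0 -0.9 0 0 0;0 0 -0.4 0 0 0;0 0 0 0 0 0;0 0 0 0 0 0;0 0 0 0 0 0;0 0 0 0 0 0;0 0 0 0 0 0'
python3 - <<'E'
from h import *
b,_=cam('side');w,_=cam('wrist');cv2.imwrite('pics/s5.png',np.hstack([cv2.resize(b[110:180,195:275],(400,350),interpolation=cv2.INTER_CUBIC),cv2.resize(w,(400,350))]))
E
```

```text
time: 13.45
position: [0.5417, 0.1664, 0.0646]
tool_rot: [0.001, -0.167, 0.986, -0.0]
wrist_force: [-1.2, 0.8, 14.5]
grip_width: 0.196
grip_force: 62.3
time: 14.45
position: [0.5409, 0.1663, 0.0637]
tool_rot: [0.0, -0.167, 0.986, 0.0]
wrist_force: [0.3, -0.3, -0.3]
grip_width: 1.0
grip_force: 0.0
time: 15.45
position: [0.5406, 0.1663, 0.199]
tool_rot: [-0.001, -0.167, 0.986, 0.0]
wrist_force: [0.2, 0.3, 0.7]
grip_width: 0.999
grip_force: 0.0
```

View pics/s5.png

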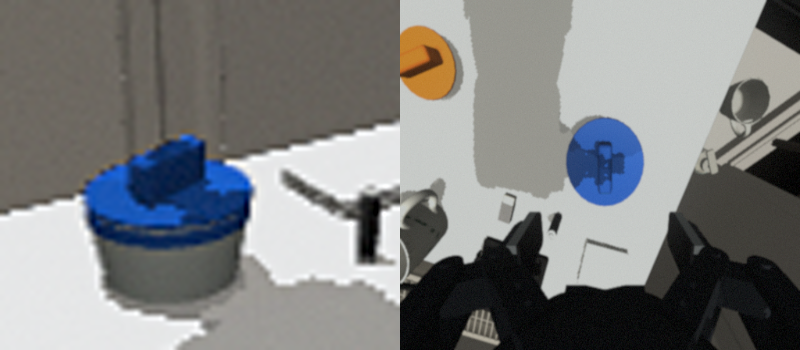

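The lid sits flush and level on the upright tub (side crop (168,215), wrist view (605,160)). The gripper is clear and the orange lid has not moved.

```bash
python3 -c "
from bench import manip
print(manip.sign_off())"
```

```text
the job is handed in; nothing more can be done
None
```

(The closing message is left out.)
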